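# Release the latched key on the switch box

## Task

One of the four yellow keys on the switch box was left latched down. With the fingertips, tap each key lightly in turn, from the left end of the row to the right, to feel which one it is; then press that key firmly down to its stop and let go, so that all four keys stand up. Do not push any of the other keys down hard, and leave the marker, the timer and the orange cap where they are.

Things in the scene. Friction and masses are not known exactly. Their poses are not given: they have to be found in the camera images.
- switch_box: White switch box, 120 x 250 x 50 mm, fixed to the bench, with a row of four yellow keys and four sockets behind them. Origin: centre of its underside, on the bench; x points away from the robot to the sockets, y left along the row; turned at most 0.35 rad. Key centres: x -18, y +82.5, +27.5, -27.5, -82.5 mm in its frame. Fascia 50 mm over the bench.
- key_1: Left-hand end key, yellow, 30 x 30 mm, 25 mm gaps. Origin: centre of the cap's top, 69 mm over the bench when raised. Sinks 11 mm to a hard stop on a spring (1.5 N + 0.5 N/mm). If latched (varies): stands 4.5 mm lower, gives only above 3.5 N; about 8 N takes it to the stop, from 10 mm below raised it unlatches, and rises when let go, never to latch again.
- key_2: Second key from the left, yellow, 30 x 30 mm, 25 mm gaps. Origin: centre of the cap's top, 69 mm over the bench when raised. Sinks 11 mm to a hard stop on a spring (1.5 N + 0.5 N/mm). If latched (varies): stands 4.5 mm lower, gives only above 3.5 N; about 8 N takes it to the stop, from 10 mm below raised it unlatches, and rises when let go, never to latch again.
- key_3: Third key from the left, yellow, 30 x 30 mm, 25 mm gaps. Origin: centre of the cap's top, 69 mm over the bench when raised. Sinks 11 mm to a hard stop on a spring (1.5 N + 0.5 N/mm). If latched (varies): stands 4.5 mm lower, gives only above 3.5 N; about 8 N takes it to the stop, from 10 mm below raised it unlatches, and rises when let go, never to latch again.
- key_4: Right-hand end key, yellow, 30 x 30 mm, 25 mm gaps. Origin: centre of the cap's top, 69 mm over the bench when raised. Sinks 11 mm to a hard stop on a spring (1.5 N + 0.5 N/mm). If latched (varies): stands 4.5 mm lower, gives only above 3.5 N; about 8 N takes it to the stop, from 10 mm below raised it unlatches, and rises when let go, never to latch again.
- marker: Loose blue and white marker, 13 x 135 x 14 mm, lying in front of the box; leave it alone. Origin at the middle of its underside.
- timer: Loose white countdown timer, 66 x 66 x 19 mm, to the right of the box; leave it alone. Origin at the middle of its underside.
- orange_cap: Loose orange screw cap, 24 mm across, 14 mm high, to the left of the box; leave it alone. Origin at the middle of its underside.

How it is judged:
By the outcome, as a careful person would: the job done as asked, in the order asked, and still so for the second after the job is handed in, with the robot touching nothing.
It also fails if it takes over 48 s, if anything falls off the work surface, if the arm or the gripper's body presses on something with over 40 N, if the wrist force passes 120 N, or if a joint passes its speed limit or range.

## Robot

A 6-joint arm with a two-finger parallel gripper is mounted at the origin on a cart in front of the work surface, level with it; the furniture and walls round the work are solid. World frame = base frame: x ahead of the robot, y to its left, z up, the work surface at z = 0. Lengths are in m, angles in rad, forces in N, time in s.
With the tool pointing down it reaches from about 0.3 to 0.775 m from the base axis. Payload 14.6 kg.
Tool frame: the origin (TCP) lies at the very end of the fingers, on their centre line; the grasp point (between the pads) lies 19 mm behind it; z points along the fingers, x is the direction in which the jaws open and shut, and the axes are right-handed (so a half turn about z gives the same grasp; the last joint's range is limited). The gripper opens to 85 mm and grips with 20 to 120 N. Pads are 22 mm wide; open, the fingers measure 114 mm over their backs; the gripper's body (76 mm by 85 mm) begins 54 mm behind the grasp point. The pads swing forward as they close: fully open they stand 13 mm farther back than shut.
Start: joints at [-1.318, 0.3, 1.521, -0, 1.321, -0.067], TCP at [0.173, -0.522, 0.208] pointing down, gripper open.
Joint ranges: [-3.03, 3.03], [-0.79, 2.21], [0.23, 2.52], [-1.04, 4.18], [0, 3.07], [-2.55, 2.55]. Speed limits (rad/s): [2.22, 2.22, 2.57, 3.14, 3.14, 3.14].

## Interface

Orientations are given as a 3x3 rotation matrix whose columns are the frame's x, y, z axes.
In Python, from bench import env, cams gives the robot as it stands. The module is installed in compiled form; this text tells all that it offers.
- The arm moves only by the tool play_rows, never from a script. Its argument "moves" is a list of rows, each a list of 3 entries, a list of its own where there are three numbers: the closure, from 0 (fully open) to 1 (shut), then the shift along the tool's x, y, z normalised to -1 to 1, where 1 is 0.02 m, then the turn, a rotation vector about the tool's x, y, z normalised to -1 to 1, where 1 is 180 degrees. In form: [[grip, [x, y, z], [wx, wy, wz]], ...]. A call has 1 to 12 rows; each row shifts and turns the commanded pose from where the row before left it, along the tool's axes as they then stand; what a row does not reach is not made up. A row lasts 1/10 s, in which the tool goes at most 50 mm and 8.59 degrees, less where a joint would pass 70% of its speed; a pose out of reach is approached as far as the arm can. A call with a number of a shift or a turn outside -1 to 1 is refused whole. A call with a gripper value outside its range is refused whole. The fingers move at their own pace and stop on an object; "squeeze" is the grip in N (left out, the last holds). Time passes only in rows, so rows that do not move let the fingers close. It gives the time, the measured TCP pose, the force and the opening at its end, in the units of the state.
- env.sense(): the state, without advancing time (a new reading comes with each control period).
- cams.capture(name): name is "scene" or "side" or "wrist"; returns a dict with "img" (400x640x3 uint8, red, green, blue), "vfov" (degrees; the focal length in pixels is half the picture's height over the tangent of half this angle, whatever the lens; pixels are square), "cx", "cy" (the principal point, pixels), "cam_to_world" (4x4, takes a point from camera to world coordinates). Camera axes: x right, y up, looking along -z (the intrinsics and any distortion apply to the point x, -y, -z); pixel columns grow to the right and rows downward; lengths in m; the calibration is good to about 2 mm. A picture is of the moment at which its call begins. There is no depth.
- env.hand_in(): hands the job in, once; it reports no verdict.
Trained networks look in a picture, given as the dict that the camera call returned (one of the last four; its "shot" number tells which), for a name from the list of things; names that differ only in an ending like _2 or _b are one class to them, and where a whole thing is asked for, a point or a joint stands for the part that bears it (a point fixed in the world has none). Each returns a list of dicts, best first, with "confidence" (0 to 1); they miss things now and then, are a little off and sometimes report something else, mostly with a low value. They report only what shows in the picture. A call takes as long as a camera call.
- cams.boxes_of(query, picture): "pixel" ([column, row] in pixels, amid what is visible of it).
- cams.cut_out(query, picture): "pixels" (400x640 bool, what is visible of it) and "pixel" ([column, row] in pixels, amid what is visible of it).
The state is a dict: "time": time; "q": joint angles; "qvel": joint speeds; "effort": joint torques, N m; "position": TCP position; "tcp_rot": TCP orientation; "wrist_force": force on the tool from outside, world axes, zero at the start; "ft_torque": the same for the moment, N m; "gripper_width": finger opening in m.
Only numpy, scipy, OpenCV 4.12 (cv2) and the standard library are available. Lean on these libraries where they do the work, as an engineer would, in place of code of your own. Each camera call takes 0.05 s, during which the arm holds its last target.

## Working session

There is one attempt and no reset: what is moved stays moved. The work goes in short steps, Python scripts to look and compute and a tool call to move; the robot and the scene stay as the last step left them, time stands still between calls to the robot, and variables do not carry over. Pictures are saved under pics/ and viewed, and the job is handed in when it is done.

Besides the shell and the picture viewer there is one more tool, called after "Request:" as name(argument=value, ...), one argument or row to a line, values as JSON. play_rows: Moves the arm, as the interface text tells. Its arguments: {"type":"object","properties":{"moves":{"type":"array","items":{"type":"array"}},"squeeze":{"type":"number"}},"required":["moves"]}

```bash
mkdir -p pics; python3 - <<'E'
from bench import env, cams
import cv2, numpy as np
s=env.sense(); print(s)
for n in ("scene","side"):
    c=cams.capture(n); cv2.imwrite(f"pics/{n}0.png",c["img"][:,:,::-1])
    print(n,{k:v for k,v in c.items() if k!="img"})
    for q in ("key_1","switch_box","timer","marker","orange_cap"):
        for d in cams.boxes_of(q,c): print(q,d)
E
```

```text
{'time': 0.0, 'q': array([-1.31759316e+00,  3.00473217e-01,  1.52161694e+00, -2.41521943e-05,
        1.32072307e+00, -6.65897034e-02]), 'qvel': array([ 0.00067814,  0.00116311,  0.00034451,  0.00026831,  0.00036914,
       -0.00075865]), 'effort': array([-8.63138648e-04, -5.43504167e+01, -3.61789906e+01, -1.34357747e-04,
        4.05921208e-03,  3.48578169e-06]), 'position': array([ 0.17282949, -0.52184354,  0.20790501]), 'tcp_rot': array([[ 3.14375429e-01, -9.49298679e-01, -3.28414744e-04],
       [-9.49297952e-01, -3.14375596e-01,  1.17578814e-03],
       [-1.21941971e-03, -5.78754578e-05, -9.99999255e-01]]), 'wrist_force': array([ 0.67764875, -1.05717594,  0.34460383]), 'ft_torque': array([ 0.02319641, -0.0079445 , -0.05086378]), 'gripper_width': 0.08542997305428532}
scene {'vfov': 45.89701383132147, 'cx': 314.0923903856706, 'cy': 199.96825066595235, 'cam_to_world': array([[-0.69670999,  0.30879895, -0.64748622, -0.00622338],
       [-0.71734545, -0.29579481,  0.63080975,  0.56586348],
       [ 0.00327032,  0.90396274,  0.42759872,  0.46030614],
       [ 0.        ,  0.        , 
[... 607 characters left out ...]
06119,  0.20241428],
       [-0.39423076, -0.5587409 ,  0.72965109,  0.75966162],
       [-0.00918509,  0.79630797,  0.60482167,  0.69889878],
       [ 0.        ,  0.        ,  0.        ,  1.        ]]), 'shot': 2}
key_1 {'pixel': [326.7, 237.7], 'confidence': 0.84}
key_1 {'pixel': [350.8, 211.0], 'confidence': 0.78}
key_1 {'pixel': [366.9, 195.1], 'confidence': 0.63}
key_1 {'pixel': [341.7, 222.5], 'confidence': 0.56}
key_1 {'pixel': [385.8, 183.3], 'confidence': 0.18}
switch_box {'pixel': [337.0, 228.7], 'confidence': 0.86}
switch_box {'pixel': [364.3, 196.6], 'confidence': 0.52}
marker {'pixel': [387.6, 230.8], 'confidence': 0.72}
orange_cap {'pixel': [297.9, 280.5], 'confidence': 0.55}
```

View pics/scene0.png

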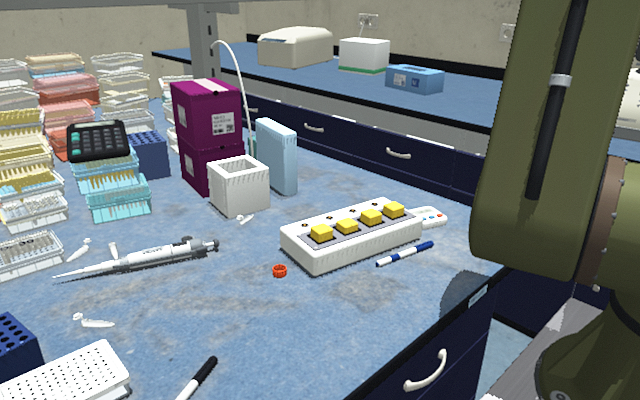

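View pics/side0.png

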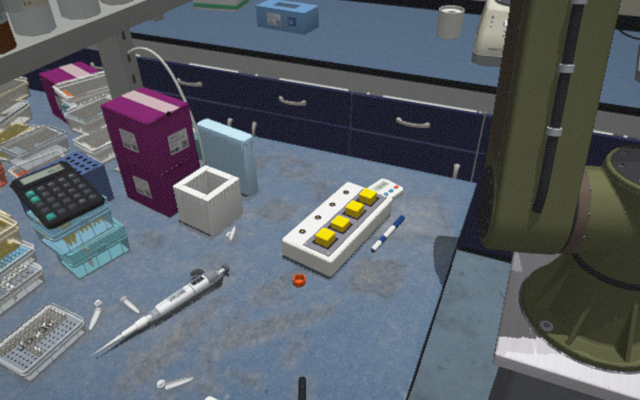

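The scene picture shows the four keys at about (321,232) to (393,209), left end nearest the camera. The side picture shows them at about (325,238) to (369,197). Next I'll fit the box pose to the yellow blobs in both pictures.

```bash
cat > h.py <<'E'
import numpy as np, cv2
from scipy.optimize import least_squares
def proj(c,P):
    M=np.linalg.inv(c["cam_to_world"]); p=np.atleast_2d(P)@M[:3,:3].T+M[:3,3]
    f=200/np.tan(np.radians(c["vfov"]/2))
    return np.c_[c["cx"]-f*p[:,0]/p[:,2], c["cy"]+f*p[:,1]/p[:,2]]
def yellow(img,lo=(18,110,90),hi=(35,255,255)):
    return cv2.inRange(cv2.cvtColor(img,cv2.COLOR_RGB2HSV),lo,hi)
def blobs(c,roi):
    m=yellow(c["img"]); x0,y0,x1,y1=roi; k=np.zeros_like(m); k[y0:y1,x0:x1]=m[y0:y1,x0:x1]
    n,l,st,ce=cv2.connectedComponentsWithStats(k)
    return [(ce[i],st[i]) for i in range(1,n) if st[i][4]>25]
KY=[.0825,.0275,-.0275,-.0825]
def box2w(p,P):
    P=np.atleast_2d(P); c,s=np.cos(p[2]),np.sin(p[2])
    return np.c_[p[0]+c*P[:,0]-s*P[:,1],p[1]+s*P[:,0]+c*P[:,1],P[:,2]]
def keycent(c,p,i,top=.069):
    C=[(-.018+a,KY[i]+b,z) for a in(-.015,.015) for b in(-.015,.015) for z in(.050,top)]
    h=cv2.convexHull(proj(c,box2w(p,C)).astype(np.float32)); m=cv2.moments(h)
    return np.array([m['m10'],m['m01']])/m['m00'], m['m00']
E
python3 - <<'E'
from bench import env, cams
from h import *
cs={n:cams.capture(n) for n in("scene","side")}
roi={"scene":(300,195,412,250),"side":(305,180,385,255)}
obs={}
for n,c in cs.items():
    b=sorted(blobs(c,roi[n]),key=lambda t:t[0][0]); print(n,[(t[0].round(1).tolist(),t[1].tolist()) for t in b]); obs[n]=[t[0] for t in b]
def r(p,names=("scene","side")):
    return np.concatenate([keycent(cs[n],p,i)[0]-obs[n][i] for n in names for i in range(4)])
for nm in (("scene","side"),("scene",),("side",)):
    s=least_squares(lambda p:r(p,nm),[.5,0,0]); print(nm,s.x,s.fun.round(1))
p=least_squares(r,[.5,0,0]).x
for n,c in cs.items():
    print([round(keycent(c,p,i)[1]) for i in range(4)])
    im=c["img"][:,:,::-1].copy()
    im=cv2.resize(im,None,fx=4,fy=4)
    for i in range(4):
        for z in(.05,.069):
            q=proj(c,box2w(p,[(-.018+a,KY[i]+b,z) for a,b in((-.015,-.015),(.015,-.015),(.015,.015),(-.015,.015))]))
            cv2.polylines(im,[((q+.5)*4).astype(int)],True,(255,0,0),1)
    for z in (0,.05):
        q=proj(c,box2w(p,[(a,b,z) for a,b in((-.06,-.125),(.06,-.125),(.06,.125),(-.06,.125))])); cv2.polylines(im,[((q+.5)*4).astype(int)],True,(0,0,255),1)
    cv2.imwrite(f"pics/{n}_fit.png",im[700:1130,1080:1840])
E
```

```text
scene [([321.2, 232.8], [310, 224, 23, 19, 320]), ([346.7, 225.7], [336, 218, 22, 16, 259]), ([370.7, 216.9], [360, 209, 22, 17, 279]), ([393.3, 209.7], [383, 202, 21, 17, 263])]
side [([324.6, 236.8], [315, 228, 20, 19, 281]), ([340.0, 223.1], [331, 215, 19, 17, 233]), ([360.3, 202.6], [345, 188, 32, 30, 462])]Traceback (most recent call last):
  File "<stdin>", line 11, in <module>
    return func(*args, **kwargs)
    vector_fun = VectorFunction(
        fun_wrapped,
    ...<6 lines>...
        workers=workers
    )
    self._update_fun()
    ~~~~~~~~~~~~~~~~^^
    self.f = self.fun_wrapped(xp_copy(self.x))
             ~~~~~~~~~~~~~~~~^^^^^^^^^^^^^^^^^
    return np.atleast_1d(self.fun(x))
                         ~~~~~~~~^^^
    return self.f(x, *self.args, **self.kwargs)
           ~~~~~~^^^^^^^^^^^^^^^^^^^^^^^^^^^^^^
  File "<stdin>", line 11, in <lambda>
  File "<stdin>", line 9, in r
IndexError: list index out of range
```

```bash
python3 - <<'E'
from bench import env, cams
from h import *
cs={n:cams.capture(n) for n in("scene","side")}
roi={"scene":(300,195,412,250),"side":(305,180,385,255)}
obs={}
for n,c in cs.items():
    b=sorted(blobs(c,roi[n]),key=lambda t:t[0][0]); obs[n]=[t[0] for t in b]
def r(p,names=("scene","side")):
    o=[]
    for n in names:
        k=[keycent(cs[n],p,i)[0] for i in range(4)]
        if len(obs[n])==3: k=[k[0],k[1],(k[2]+k[3])/2]
        o+= [a-b for a,b in zip(k,obs[n])]
    return np.concatenate(o)
for nm in (("scene","side"),("scene",),("side",)):
    s=least_squares(lambda p:r(p,nm),[.5,0,0]); print(nm,s.x,s.fun.round(1))
p=least_squares(r,[.5,0,0]).x
print(box2w(p,[(-.018,y,.069) for y in KY]))
for n,c in cs.items():
    print([round(keycent(c,p,i)[1]) for i in range(4)])
    im=c["img"][:,:,::-1].copy()
    im=cv2.resize(im,None,fx=4,fy=4,interpolation=cv2.INTER_NEAREST)
    for i in range(4):
        for z in(.05,.069):
            q=proj(c,box2w(p,[(-.018+a,KY[i]+b,z) for a,b in((-.015,-.015),(.015,-.015),(.015,.015),(-.015,.015))]))
            cv2.polylines(im,[((q+.5)*4).astype(int)],True,(255,0,0),1)
    for z in (0,.05):
        q=proj(c,box2w(p,[(a,b,z) for a,b in((-.06,-.125),(.06,-.125),(.06,.125),(-.06,.125))])); cv2.polylines(im,[((q+.5)*4).astype(int)],True,(0,0,255),1)
    cv2.imwrite(f"pics/{n}_fit.png",im[680:1130,1080:1840])
E
```

```text
('scene', 'side') [ 0.5040095  -0.02990776  0.01284905] [ 7.3  1.4  2.9 -2.1 -1.7 -3.1 -6.3 -4.9  7.   0.5  1.5 -2.  -5.4 -3.6]
('scene',) [ 0.4970386  -0.02131542 -0.00774005] [ 5.9  4.3  2.2  0.8 -1.6 -0.3 -5.6 -2.1]
('side',) [ 0.50350474 -0.02381791 -0.01764849] [ 4.7  2.2  0.2 -0.2 -5.5 -1.7]
[[ 0.48495097  0.05235415  0.069     ]
 [ 0.48565765 -0.00264131  0.069     ]
 [ 0.48636432 -0.05763677  0.069     ]
 [ 0.487071   -0.11263223  0.069     ]]
[387, 352, 322, 296]
[303, 276, 253, 232]
```

View pics/scene_fit.png

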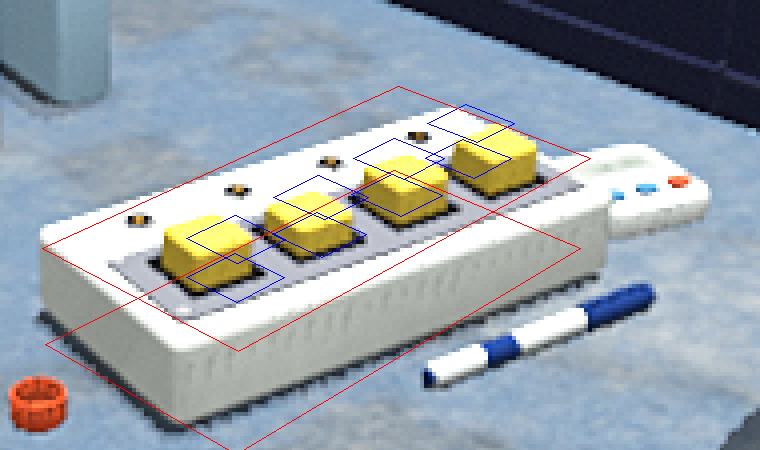

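View pics/side_fit.png

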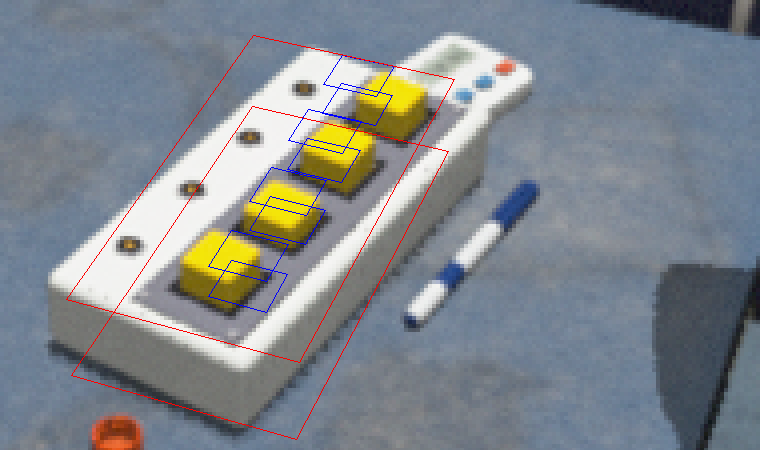

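The float32 hull spoils the finite differences, so the solver stalled. I'll refit with a larger step.

```bash
cat > fit.py <<'E'
from bench import env, cams
from h import *
cs={n:cams.capture(n) for n in("scene","side")}
roi={"scene":(300,195,412,250),"side":(305,180,385,255)}
obs={}
for n,c in cs.items():
    b=sorted(blobs(c,roi[n]),key=lambda t:t[0][0]); obs[n]=[t[0] for t in b]
T=[.069]*4
def r(p,names=("scene","side")):
    o=[]
    for n in names:
        k=[keycent(cs[n],p,i,T[i])[0] for i in range(4)]
        if len(obs[n])==3: k=[k[0],k[1],(k[2]+k[3])/2]
        o+= [a-b for a,b in zip(k,obs[n])]
    return np.concatenate(o)
for T in ([.069]*4,[.069,.0645,.069,.069]):
  for nm in (("scene","side"),("scene",),("side",)):
    s=least_squares(lambda p:r(p,nm),[.5,0,-.2],diff_step=1e-2,x_scale=[.1,.1,.1]); print(nm,s.x.round(4),s.fun.round(1))
p=least_squares(r,[.5,0,-.2],diff_step=1e-2).x
print(box2w(p,[(-.018,y,.069) for y in KY]))
for n,c in cs.items():
    print([round(keycent(c,p,i)[1]) for i in range(4)])
    im=c["img"][:,:,::-1].copy()
    im=cv2.resize(im,None,fx=4,fy=4,interpolation=cv2.INTER_NEAREST)
    for i in range(4):
        for z in(.05,.069):
            q=proj(c,box2w(p,[(-.018+a,KY[i]+b,z) for a,b in((-.015,-.015),(.015,-.015),(.015,.015),(-.015,.015))]))
            cv2.polylines(im,[((q+.5)*4).astype(int)],True,(255,0,0),1)
    for z in (0,.05):
        q=proj(c,box2w(p,[(a,b,z) for a,b in((-.06,-.125),(.06,-.125),(.06,.125),(-.06,.125))])); cv2.polylines(im,[((q+.5)*4).astype(int)],True,(0,0,255),1)
    cv2.imwrite(f"pics/{n}_fit2.png",im[680:1130,1080:1840])
E
python3 fit.py
```

```text
('scene', 'side') [ 0.4989 -0.0263 -0.1928] [ 0.   0.1  0.  -1.  -0.   0.1 -0.1  0.   0.1  0.7 -0.1 -0.2  0.4  0.1]
('scene',) [ 0.4983 -0.0256 -0.192 ] [ 0.   0.3  0.1 -0.8  0.   0.3 -0.1  0.2]
('side',) [ 0.4995 -0.0268 -0.1908] [ 0.   0.5 -0.2 -0.4  0.2 -0.1]
('scene', 'side') [ 0.4995 -0.0271 -0.1939] [ 0.1 -0.2  0.1 -0.2  0.  -0.2 -0.  -0.2 -0.1  0.4 -0.2  0.4  0.3 -0.1]
('scene',) [ 0.499  -0.0265 -0.1948] [ 0. -0.  0.  0.  0.  0. -0. -0.]
('side',) [ 0.4998 -0.0277 -0.1912] [ 0.   0.1 -0.2  0.1  0.2 -0.3]
[[ 0.49768834  0.05734144  0.069     ]
 [ 0.48708875  0.00337248  0.069     ]
 [ 0.47648915 -0.05059648  0.069     ]
 [ 0.46588956 -0.10456544  0.069     ]]
[378, 354, 332, 313]
[314, 289, 268, 249]
```

The fit is now consistent, with residuals under 0.4 px. Box pose is (0.499, -0.027), yaw -0.194. Key 2 looks low in the pictures, and the taps will confirm it. I'll close and align the tool first.

Request:
play_rows(
  moves=[
    [1, [0, 0, 0], [0, 0, -0.0421]],
    [1, [0, 0, 0], [0, 0, -0.0421]],
    [1, [0, 0, 0], [0, 0, -0.0421]],
    [1, [0, 0, 0], [0, 0, -0.0421]],
    [1, [0, 0, 0], [0, 0, -0.0421]],
    [1, [0, 0, 0], [0, 0, -0.0421]],
    [1, [0, 0, 0], [0, 0, -0.0421]],
    [1, [0, 0, 0], [0, 0, -0.0421]],
  ],
  squeeze=20,
)

```text
time: 1.7
position: [0.1729, -0.5221, 0.2085]
tcp_rot: [[0.982, -0.186, -0.0], [-0.186, -0.982, -0.0], [-0.0, 0.0, -1.0]]
wrist_force: [0.4, -0.7, 0.3]
gripper_width: 0.0001
```

```bash
cat > st.py <<'E'
from bench import env
import numpy as np
s=env.sense(); R=s["tcp_rot"]; p=s["position"]
print("t",round(s["time"],2),"p",p.round(4),"q",s["q"].round(3),"F",s["wrist_force"].round(2),"w",round(s["gripper_width"],4),"yaw",np.degrees(np.arctan2(R[1,0],R[0,0])).round(2),"z",R[:,2].round(4))
b=(.4993,-.0270,-.194);c,sn=np.cos(b[2]),np.sin(b[2])
for i,y in enumerate([.0825,.0275,-.0275,-.0825]):
    k=np.array([b[0]-c*.018-sn*y,b[1]-sn*.018+c*y,.069]); print(i+1,((k-p)@R*1000).round(1))
E
python3 st.py
```

```text
t 1.7 p [ 0.1729 -0.5221  0.2085] q [-1.318  0.3    1.521 -0.     1.321 -1.13 ] F [ 0.41 -0.71  0.3 ] w 0.0001 yaw -10.74 z [-0. -0. -1.]
1 [ 210.9 -629.9  139.5]
2 [ 210.6 -574.9  139.5]
3 [ 210.2 -519.9  139.5]
4 [ 209.9 -464.9  139.5]
```

Request:
play_rows(
  moves=[
    [1, [0.33, -0.984, 0], [0, 0, 0]],
    [1, [0.33, -0.984, 0], [0, 0, 0]],
    [1, [0.33, -0.984, 0], [0, 0, 0]],
    [1, [0.33, -0.984, 0], [0, 0, 0]],
    [1, [0.33, -0.984, 0], [0, 0, 0]],
    [1, [0.33, -0.984, 0], [0, 0, 0]],
    [1, [0.33, -0.984, 0], [0, 0, 0]],
    [1, [0.33, -0.984, 0], [0, 0, 0]],
    [1, [0.33, -0.984, 0], [0, 0, 0]],
    [1, [0.33, -0.984, 0], [0, 0, 0]],
    [1, [0.33, -0.984, 0], [0, 0, 0]],
    [1, [0.33, -0.984, 0], [0, 0, 0]],
  ],
)

```text
time: 2.9
position: [0.2962, -0.3048, 0.2086]
tcp_rot: [[0.981, -0.192, 0.0], [-0.192, -0.981, -0.0], [0.0, 0.0, -1.0]]
wrist_force: [0.7, -0.6, 0.9]
gripper_width: 0.0001
```

Request:
play_rows(
  moves=[
    [1, [0.33, -0.984, 0], [0, 0, 0]],
    [1, [0.33, -0.984, 0], [0, 0, 0]],
    [1, [0.33, -0.984, 0], [0, 0, 0]],
    [1, [0.33, -0.984, 0], [0, 0, 0]],
    [1, [0.33, -0.984, 0], [0, 0, 0]],
    [1, [0.33, -0.984, 0], [0, 0, 0]],
    [1, [0.33, -0.984, 0], [0, 0, 0]],
    [1, [0.33, -0.984, 0], [0, 0, 0]],
    [1, [0.33, -0.984, 0], [0, 0, 0]],
    [1, [0.33, -0.984, 0], [0, 0, 0]],
    [1, [0.33, -0.984, 0], [0, 0, 0]],
    [1, [0.33, -0.984, 0], [0, 0, 0]],
  ],
)

```text
time: 4.1
position: [0.4193, -0.0881, 0.2086]
tcp_rot: [[0.981, -0.192, 0.0], [-0.192, -0.981, -0.0], [0.0, 0.0, -1.0]]
wrist_force: [-0.1, 1.1, -0.3]
gripper_width: 0.0
```

Request:
play_rows(
  moves=[
    [1, [0.33, -0.984, 0], [0, 0, 0]],
    [1, [0.33, -0.984, 0], [0, 0, 0]],
    [1, [0.33, -0.984, 0], [0, 0, 0]],
    [1, [0.33, -0.984, 0], [0, 0, 0]],
    [1, [0.33, -0.984, 0], [0, 0, 0]],
    [1, [0.33, -0.984, 0], [0, 0, 0]],
    [1, [0.33, -0.984, 0], [0, 0, 0]],
    [1, [0.33, -0.984, 0], [0, 0, 0]],
    [1, [0, 0, 0.9], [0, 0, 0]],
    [1, [0, 0, 0.9], [0, 0, 0]],
    [1, [0, 0, 0.9], [0, 0, 0]],
    [1, [0, 0, 0], [0, 0, 0]],
  ],
)

```text
time: 5.3
position: [0.4999, 0.0555, 0.1526]
tcp_rot: [[0.981, -0.192, -0.004], [-0.192, -0.981, -0.0], [-0.004, 0.001, -1.0]]
wrist_force: [0.1, 0.0, 0.6]
gripper_width: -0.0002
```

```bash
python3 st.py
```

```text
t 5.3 p [0.4999 0.0555 0.1526] q [ 0.038  0.253  1.717 -0.     1.175  0.231] F [0.13 0.01 0.56] w -0.0002 yaw -11.05 z [-3.7e-03 -1.0e-04 -1.0e+00]
1 [-2.4 -1.5 83.6]
2 [-2.4 53.5 83.6]
3 [ -2.5 108.5  83.7]
4 [ -2.6 163.5  83.7]
```

Request:
play_rows(
  moves=[
    [1, [-0.12, -0.08, 0.8], [0, 0, 0]],
    [1, [0, 0, 0.8], [0, 0, 0]],
    [1, [0, 0, 0.8], [0, 0, 0]],
    [1, [0, 0, 0.5], [0, 0, 0]],
    [1, [0, 0, 0], [0, 0, 0]],
    [1, [0, 0, 0], [0, 0, 0]],
    [1, [0, 0, 0], [0, 0, 0]],
  ],
)

```text
time: 6.0
position: [0.4994, 0.0575, 0.0974]
tcp_rot: [[0.981, -0.192, 0.001], [-0.192, -0.981, 0.0], [0.001, -0.0, -1.0]]
wrist_force: [-0.0, -0.0, 0.2]
gripper_width: -0.0001
```

```bash
python3 st.py; python3 - <<'E'
from bench import env,cams
from h import *
s=env.sense()
for n in("scene","side"):
    c=cams.capture(n); im=cv2.resize(c["img"][:,:,::-1],None,fx=4,fy=4,interpolation=cv2.INTER_NEAREST)
    q=(proj(c,s["position"])[0]+.5)*4; cv2.circle(im,tuple(q.astype(int)),4,(0,0,255),-1)
    cv2.imwrite(f"pics/{n}_a.png",im[600:1130,1080:1840])
E
```

```text
t 6.0 p [0.4994 0.0575 0.0974] q [0.042 0.32  1.773 0.    1.047 0.235] F [-0.05 -0.02  0.21] w -0.0001 yaw -11.06 z [ 1.4e-03  1.0e-04 -1.0e+00]
1 [-1.8  0.4 28.4]
2 [-1.9 55.4 28.4]
3 [ -1.9 110.4  28.4]
4 [ -2.  165.4  28.4]
```

View pics/scene_a.png

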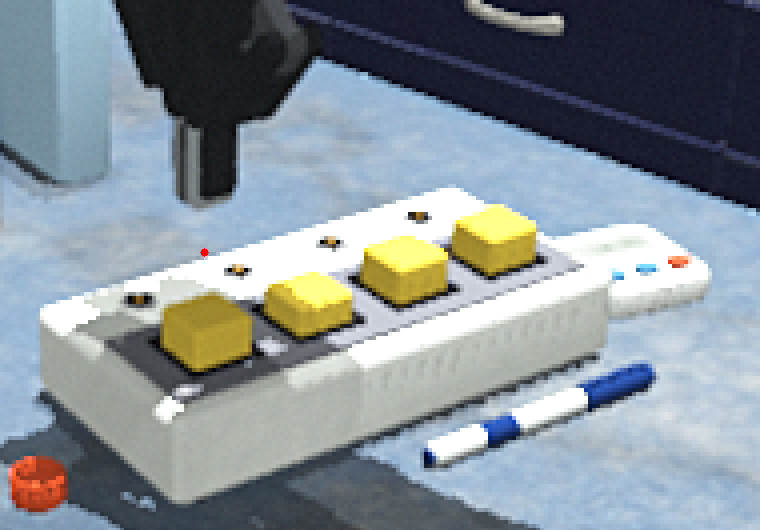

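View pics/side_a.png

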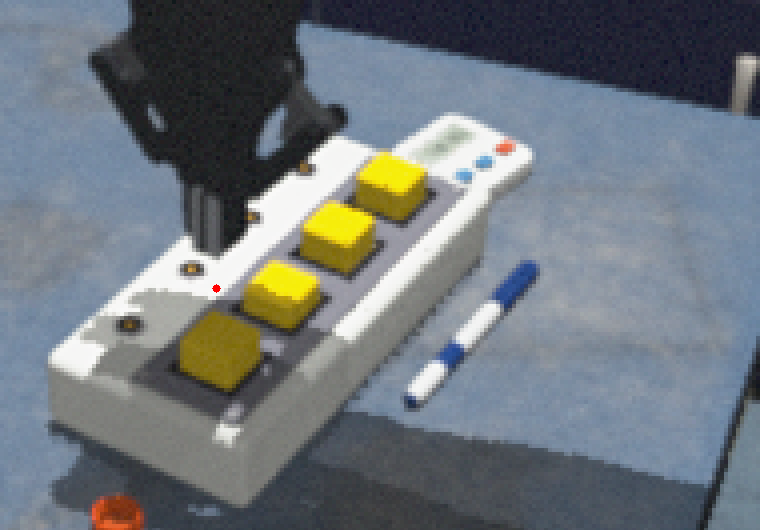

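The projected TCP lies about 13 px (scene) and 9 px (side) below the visible fingertip. That is a real disagreement, so I'll triangulate the tip and the keys before descending.

```bash
python3 - <<'E'
from bench import env,cams
from h import *
cs=[cams.capture(n) for n in("scene","side")]
print("p",env.sense()["position"])
def tri(a,b):
    s=least_squares(lambda X:np.concatenate([proj(c,X)[0]-o for c,o in zip(cs,(a,b))]),[.5,0,.05]); return s.x.round(4),s.fun.round(2)
print("tip",tri((323.5,200),(324,212)))
# sockets / marker / timer / key centroids from both
print("marker",tri((403.2,250.0),(387.6,230.8)),"cap",tri((279,271.3),(297.9,280.5)))
print("k1 centroid",tri((321.2,232.8),(324.6,236.8)),"k2",tri((346.7,225.7),(340,223.1)))
w=cams.capture("wrist"); cv2.imwrite("pics/w0.png",w["img"][:,:,::-1]); print(w["vfov"],w["cx"],w["cy"],w["cam_to_world"],proj(w,env.sense()["position"]))
E
```

```text
p [0.49907092 0.05753432 0.0969344 ]
tip (array([0.5006, 0.051 , 0.1175]), array([-0.5 ,  0.64,  0.4 , -0.81]))
marker (array([ 0.4026, -0.0562,  0.0185]), array([ 0.21, -0.26, -0.18,  0.35])) cap (array([0.5202, 0.136 , 0.0051]), array([ 0.  , -0.01, -0.  ,  0.01]))
k1 centroid (array([0.4984, 0.0563, 0.0586]), array([ 0.17, -0.22, -0.12,  0.28])) k2 (array([0.487 , 0.0031, 0.0571]), array([ 0.17, -0.21, -0.13,  0.27]))
59.86940380224334 322.97449382273294 201.8279358477445 [[ 9.81340798e-01  1.82441767e-01  6.07061724e-02  5.14152378e-01]
 [-1.92276313e-01  9.30752808e-01  3.11012908e-01  1.37975426e-01]
 [ 2.39304048e-04 -3.16882015e-01  9.48464934e-01  2.61823296e-01]
 [ 0.00000000e+00  0.00000000e+00  0.00000000e+00  1.00000000e+00]] [[324.05689787 250.10156823]]
```

View pics/w0.png

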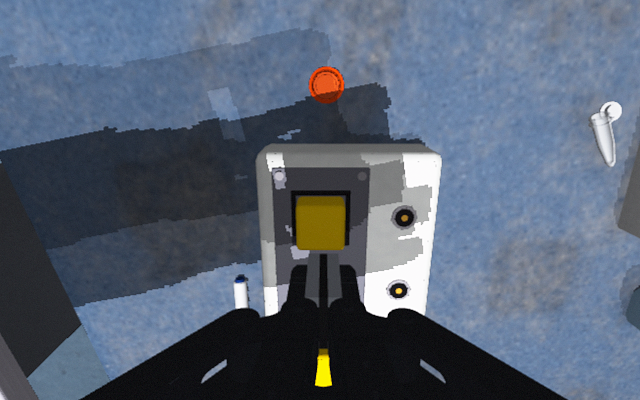

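```bash
python3 - <<'E'
from bench import env,cams
from h import *
w=cams.capture("wrist"); s=env.sense(); p=s["position"];R=s["tcp_rot"]
for d in (0,-.01,-.02,-.03): print(d,proj(w,p+R[:,2]*d))
for dy in(-.011,.011):print(dy,proj(w,p+R[:,1]*dy))
im=cv2.resize(w["img"][200:340,230:420,::-1],None,fx=4,fy=4,interpolation=cv2.INTER_NEAREST); im=cv2.convertScaleAbs(im,alpha=2.5,beta=20); cv2.imwrite("pics/w1.png",im)
for n in("scene","side"):
    c=cams.capture(n); x,y=(250,130) if n=="scene" else (250,110)
    im=cv2.resize(c["img"][y:y+120,x:x+160,::-1],None,fx=5,fy=5,interpolation=cv2.INTER_NEAREST); im=cv2.convertScaleAbs(im,alpha=2.2,beta=20); 
    for d in (0,-.01,-.02,-.03):
        q=((proj(c,p+R[:,2]*d)[0]+.5-(x,y))*5).astype(int); cv2.circle(im,tuple(map(int,q)),3,(0,0,255),-1)
    cv2.imwrite(f"pics/{n}_b.png",im)
E
```

```text
0 [[324.04794066 250.09746496]]
-0.01 [[324.10155215 259.1112495 ]]
-0.02 [[324.16138493 269.17103051]]
-0.03 [[324.22858862 280.47009552]]
-0.011 [[324.05615151 230.78833368]]
0.011 [[324.04003783 268.68223766]]
```

View pics/w1.png

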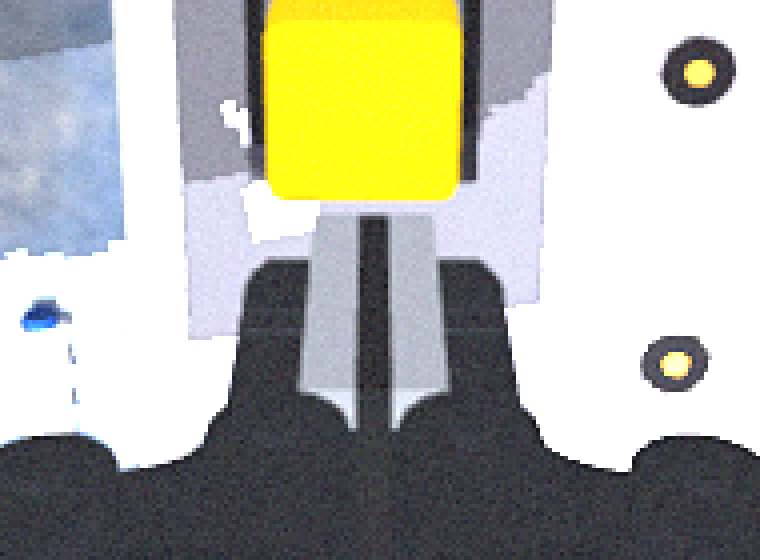

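View pics/scene_b.png

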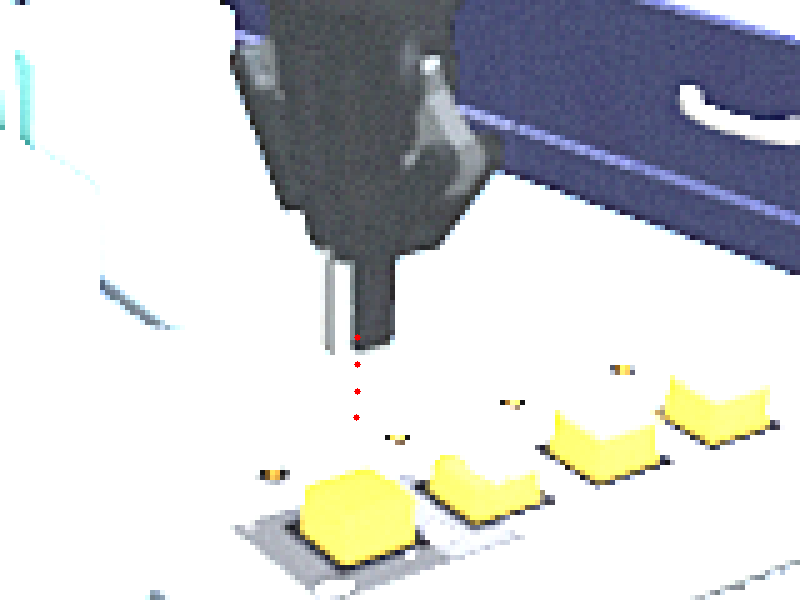

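View pics/side_b.png

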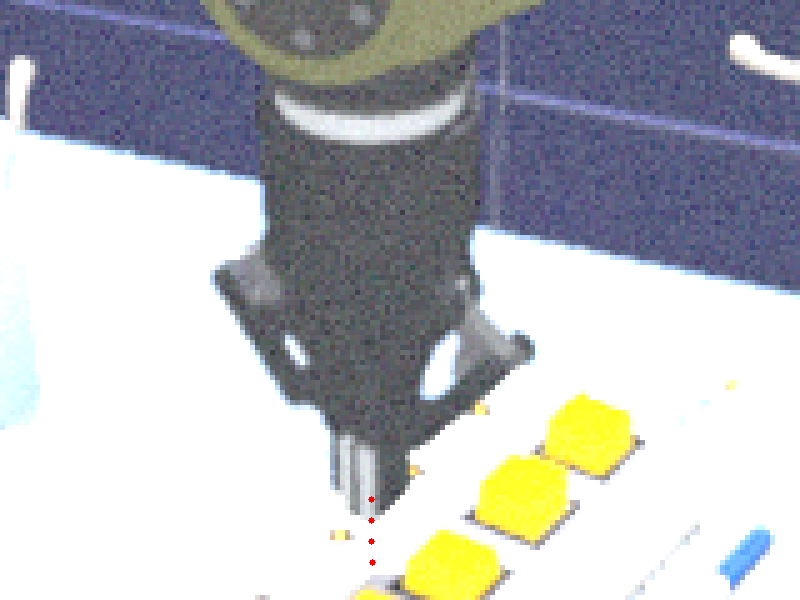

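All three views agree that the shut fingertips end about 22–24 mm behind the reported TCP, with no lateral error. So I expect first contact on a raised key near a reported z of 0.046, and I'll come down gently by feel.

Request:
play_rows(
  moves=[
    [1, [-0.09, 0.02, 0.7], [0, 0, 0]],
    [1, [0, 0, 0.7], [0, 0, 0]],
    [1, [0, 0, 0.5], [0, 0, 0]],
    [1, [0, 0, 0], [0, 0, 0]],
    [1, [0, 0, 0], [0, 0, 0]],
    [1, [0, 0, 0], [0, 0, 0]],
  ],
)

```text
time: 7.0
position: [0.4974, 0.0575, 0.0591]
tcp_rot: [[0.981, -0.192, 0.001], [-0.192, -0.981, 0.0], [0.001, -0.0, -1.0]]
wrist_force: [-0.1, -0.3, 0.7]
gripper_width: 0.0002
```

```bash
python3 st.py; python3 - <<'E'
from bench import env,cams
from h import *
s=env.sense(); p=s["position"];R=s["tcp_rot"]
for n in("scene","side"):
    c=cams.capture(n); x,y=(250,150) if n=="scene" else (250,150)
    im=cv2.resize(c["img"][y:y+120,x:x+160,::-1],None,fx=5,fy=5,interpolation=cv2.INTER_NEAREST); im=cv2.convertScaleAbs(im,alpha=1.8,beta=10); 
    for d in (-.01,-.02,-.03):
        q=((proj(c,p+R[:,2]*d)[0]+.5-(x,y))*5).astype(int); cv2.circle(im,tuple(map(int,q)),3,(0,0,255),-1)
    cv2.imwrite(f"pics/{n}_c.png",im)
E
```

```text
t 7.0 p [0.4974 0.0575 0.0591] q [ 0.042  0.375  1.804 -0.     0.962  0.235] F [-0.12 -0.31  0.68] w 0.0002 yaw -11.05 z [ 0.001  0.    -1.   ]
1 [ 0.1  0.  -9.9]
2 [ 0.1 55.  -9.9]
3 [  0.  110.   -9.9]
4 [ -0.  165.   -9.9]
```

View pics/scene_c.png

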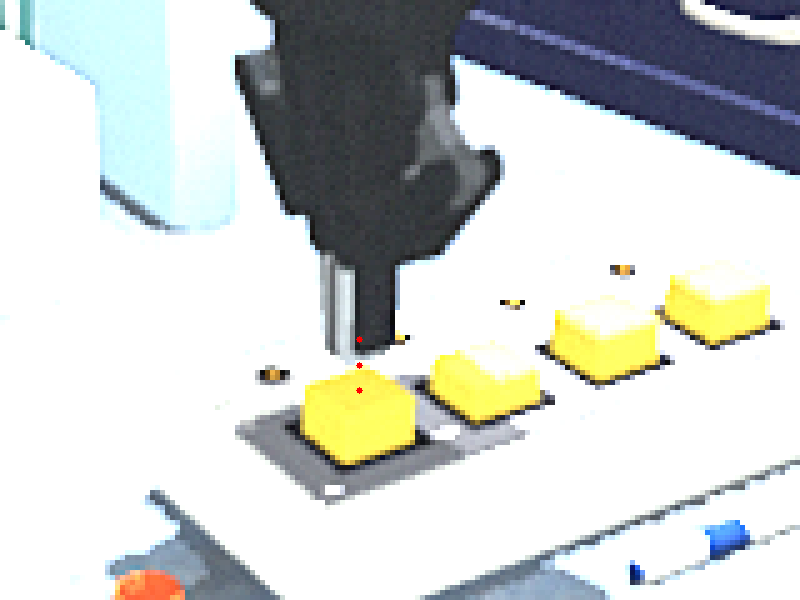

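View pics/side_c.png

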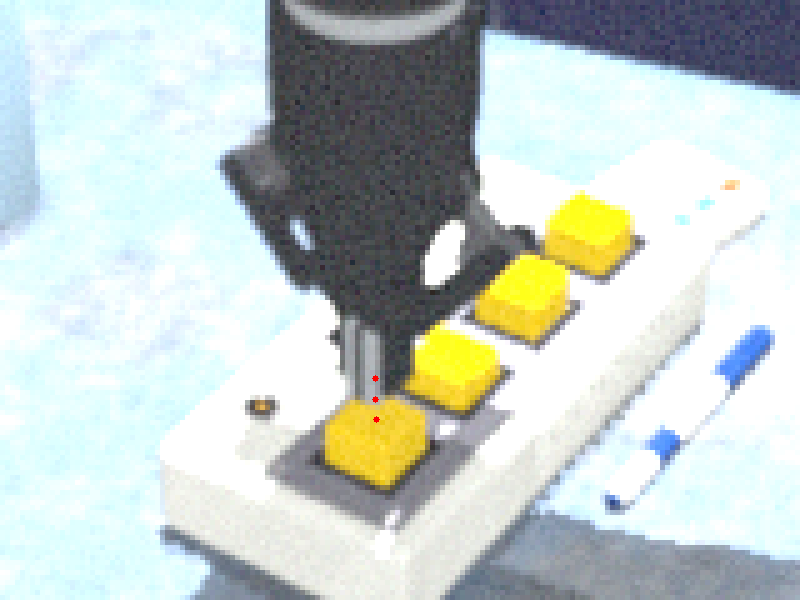

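At a reported z of 0.059 the tip still hovers above key 1: in the scene crop the gap is about 5 px. I'll descend in small steps.

Request:
play_rows(
  moves=[
    [1, [0, 0, 0.4], [0, 0, 0]],
    [1, [0, 0, 0.1], [0, 0, 0]],
    [1, [0, 0, 0], [0, 0, 0]],
    [1, [0, 0, 0], [0, 0, 0]],
  ],
)

```text
time: 7.5
position: [0.497, 0.0575, 0.0484]
tcp_rot: [[0.981, -0.192, -0.0], [-0.192, -0.981, 0.0], [-0.0, 0.0, -1.0]]
wrist_force: [-0.5, 0.4, 0.1]
gripper_width: 0.0001
```

Request:
play_rows(
  moves=[
    [1, [0, 0, 0.05], [0, 0, 0]],
    [1, [0, 0, 0], [0, 0, 0]],
    [1, [0, 0, 0], [0, 0, 0]],
  ],
)

```text
time: 7.8
position: [0.497, 0.0575, 0.0475]
tcp_rot: [[0.981, -0.192, 0.0], [-0.192, -0.981, 0.0], [0.0, -0.0, -1.0]]
wrist_force: [-0.1, 1.0, 0.3]
gripper_width: 0.0
```

Request:
play_rows(
  moves=[
    [1, [0, 0, 0.05], [0, 0, 0]],
    [1, [0, 0, 0], [0, 0, 0]],
    [1, [0, 0, 0], [0, 0, 0]],
  ],
)

```text
time: 8.1
position: [0.497, 0.0575, 0.0465]
tcp_rot: [[0.981, -0.192, -0.0], [-0.192, -0.981, 0.0], [-0.0, 0.0, -1.0]]
wrist_force: [-0.1, -0.3, 0.7]
gripper_width: 0.0002
```

Request:
play_rows(
  moves=[
    [1, [0, 0, 0.05], [0, 0, 0]],
    [1, [0, 0, 0], [0, 0, 0]],
    [1, [0, 0, 0], [0, 0, 0]],
  ],
)

```text
time: 8.4
position: [0.4971, 0.0575, 0.0456]
tcp_rot: [[0.981, -0.192, 0.0], [-0.192, -0.981, 0.0], [0.0, -0.0, -1.0]]
wrist_force: [-0.4, -0.3, 1.7]
gripper_width: -0.0
```

Request:
play_rows(
  moves=[
    [1, [0, 0, 0.05], [0, 0, 0]],
    [1, [0, 0, 0], [0, 0, 0]],
    [1, [0, 0, 0], [0, 0, 0]],
  ],
)

```text
time: 8.7
position: [0.4971, 0.0575, 0.0445]
tcp_rot: [[0.981, -0.192, 0.0], [-0.192, -0.981, 0.0], [0.0, -0.0, -1.0]]
wrist_force: [-0.6, 0.7, 2.1]
gripper_width: 0.0006
```

Request:
play_rows(
  moves=[
    [1, [0, 0, 0.05], [0, 0, 0]],
    [1, [0, 0, 0], [0, 0, 0]],
    [1, [0, 0, 0], [0, 0, 0]],
  ],
)

```text
time: 9.0
position: [0.4971, 0.0575, 0.0435]
tcp_rot: [[0.981, -0.192, 0.0], [-0.192, -0.981, 0.0], [0.0, -0.0, -1.0]]
wrist_force: [-0.6, 0.4, 2.0]
gripper_width: 0.0003
```

Request:
play_rows(
  moves=[
    [1, [0, 0, 0], [0, 0, 0]],
  ],
)

```text
time: 9.1
position: [0.4971, 0.0575, 0.0435]
tcp_rot: [[0.981, -0.192, 0.0], [-0.192, -0.981, 0.0], [0.0, -0.0, -1.0]]
wrist_force: [-0.1, -0.8, 1.9]
gripper_width: 0.0001
```

Key 1 touches at a reported z of about 0.046 and gives softly at about 2 N, so it's raised. On to key 2.

Request:
play_rows(
  moves=[
    [1, [0, 0, -0.6], [0, 0, 0]],
    [1, [0, 0.92, 0], [0, 0, 0]],
    [1, [0, 0.92, 0], [0, 0, 0]],
    [1, [0, 0.91, 0], [0, 0, 0]],
    [1, [0, 0, 0], [0, 0, 0]],
    [1, [0, 0, 0.35], [0, 0, 0]],
    [1, [0, 0, 0], [0, 0, 0]],
    [1, [0, 0, 0], [0, 0, 0]],
  ],
)

```text
time: 9.9
position: [0.4864, 0.0041, 0.0482]
tcp_rot: [[0.982, -0.191, -0.001], [-0.191, -0.982, 0.0], [-0.001, 0.0, -1.0]]
wrist_force: [-0.5, -0.9, 0.3]
gripper_width: 0.0004
```

```bash
python3 st.py
```

```text
t 9.9 p [0.4864 0.0041 0.0482] q [-0.067  0.366  1.849  0.     0.927  0.125] F [-0.54 -0.85  0.27] w 0.0004 yaw -11.01 z [-7.e-04  1.e-04 -1.e+00]
1 [  0.8 -54.5 -20.8]
2 [  0.7   0.5 -20.8]
3 [  0.6  55.5 -20.8]
4 [  0.5 110.5 -20.8]
```

Request:
play_rows(
  moves=[
    [1, [0.03, 0.02, 0.15], [0, 0, 0]],
    [1, [0, 0, 0.08], [0, 0, 0]],
    [1, [0, 0, 0], [0, 0, 0]],
    [1, [0, 0, 0], [0, 0, 0]],
  ],
)

```text
time: 10.3
position: [0.487, 0.003, 0.0438]
tcp_rot: [[0.981, -0.192, -0.0], [-0.192, -0.981, 0.0], [-0.0, -0.0, -1.0]]
wrist_force: [0.1, 0.4, 0.6]
gripper_width: -0.0001
```

Request:
play_rows(
  moves=[
    [1, [0, 0, 0], [0, 0, 0]],
  ],
)

```text
time: 10.4
position: [0.487, 0.003, 0.0439]
tcp_rot: [[0.981, -0.192, 0.0], [-0.192, -0.981, -0.0], [0.0, -0.0, -1.0]]
wrist_force: [-0.8, -1.0, 0.2]
gripper_width: 0.0001
```

Request:
play_rows(
  moves=[
    [1, [0, 0, 0.05], [0, 0, 0]],
    [1, [0, 0, 0], [0, 0, 0]],
    [1, [0, 0, 0], [0, 0, 0]],
  ],
)

```text
time: 10.7
position: [0.487, 0.003, 0.0429]
tcp_rot: [[0.981, -0.192, 0.0], [-0.192, -0.981, -0.0], [0.0, 0.0, -1.0]]
wrist_force: [-0.9, -0.1, -0.4]
gripper_width: 0.0003
```

Request:
play_rows(
  moves=[
    [1, [0, 0, 0.05], [0, 0, 0]],
    [1, [0, 0, 0], [0, 0, 0]],
    [1, [0, 0, 0], [0, 0, 0]],
  ],
)

```text
time: 11.0
position: [0.487, 0.003, 0.0419]
tcp_rot: [[0.981, -0.192, 0.0], [-0.192, -0.981, -0.0], [0.0, -0.0, -1.0]]
wrist_force: [0.2, 0.0, 0.9]
gripper_width: 0.0
```

Request:
play_rows(
  moves=[
    [1, [0, 0, 0.03], [0, 0, 0]],
    [1, [0, 0, 0], [0, 0, 0]],
    [1, [0, 0, 0], [0, 0, 0]],
  ],
)

```text
time: 11.3
position: [0.4871, 0.003, 0.0414]
tcp_rot: [[0.981, -0.192, 0.0], [-0.192, -0.981, 0.0], [0.0, -0.0, -1.0]]
wrist_force: [-0.4, 0.1, 4.1]
gripper_width: 0.0001
```

Request:
play_rows(
  moves=[
    [1, [0, 0, 0.03], [0, 0, 0]],
    [1, [0, 0, 0], [0, 0, 0]],
    [1, [0, 0, 0], [0, 0, 0]],
  ],
)

```text
time: 11.6
position: [0.4871, 0.0029, 0.0408]
tcp_rot: [[0.981, -0.192, 0.0], [-0.192, -0.981, -0.0], [0.0, -0.0, -1.0]]
wrist_force: [-0.4, 0.9, 4.4]
gripper_width: -0.0004
```

Key 2 first touches at 0.0415, which is 4.5 mm lower, with an abrupt 4 N. It's latched. Now I'll tap keys 3 and 4.

Request:
play_rows(
  moves=[
    [1, [0, 0, -0.75], [0, 0, 0]],
    [1, [0, 0.92, 0], [0, 0, 0]],
    [1, [0, 0.92, 0], [0, 0, 0]],
    [1, [0, 0.91, 0], [0, 0, 0]],
    [1, [0, 0, 0], [0, 0, 0]],
    [1, [0, 0, 0.35], [0, 0, 0]],
    [1, [0, 0, 0.1], [0, 0, 0]],
    [1, [0, 0, 0.1], [0, 0, 0]],
    [1, [0, 0, 0], [0, 0, 0]],
    [1, [0, 0, 0], [0, 0, 0]],
  ],
)

```text
time: 12.6
position: [0.4765, -0.0506, 0.0447]
tcp_rot: [[0.982, -0.191, -0.0], [-0.191, -0.982, 0.0], [-0.0, -0.0, -1.0]]
wrist_force: [-0.9, 1.2, 1.1]
gripper_width: 0.0001
```

```bash
python3 st.py
```

```text
t 12.6 p [ 0.4765 -0.0506  0.0447] q [-0.182  0.359  1.871  0.     0.913  0.01 ] F [-0.88  1.16  1.08] w 0.0001 yaw -11.03 z [-2.e-04  2.e-04 -1.e+00]
1 [   0.  -110.1  -24.3]
2 [ -0.1 -55.1 -24.3]
3 [ -0.2  -0.1 -24.3]
4 [ -0.3  54.9 -24.3]
```

Request:
play_rows(
  moves=[
    [1, [0, 0, 0.05], [0, 0, 0]],
    [1, [0, 0, 0], [0, 0, 0]],
    [1, [0, 0, 0], [0, 0, 0]],
  ],
)

```text
time: 12.9
position: [0.4766, -0.0509, 0.0438]
tcp_rot: [[0.981, -0.192, 0.0], [-0.192, -0.981, 0.0], [0.0, -0.0, -1.0]]
wrist_force: [0.2, 2.5, 2.4]
gripper_width: 0.0001
```

Request:
play_rows(
  moves=[
    [1, [0, 0, 0.02], [0, 0, 0]],
    [1, [0, 0, 0], [0, 0, 0]],
    [1, [0, 0, 0], [0, 0, 0]],
  ],
)

```text
time: 13.2
position: [0.4766, -0.051, 0.0434]
tcp_rot: [[0.981, -0.192, 0.0], [-0.192, -0.981, -0.0], [0.0, -0.0, -1.0]]
wrist_force: [-0.0, 2.2, 2.8]
gripper_width: 0.0
```

Request:
play_rows(
  moves=[
    [1, [0, 0, -0.6], [0, 0, 0]],
    [1, [0, 0.92, 0], [0, 0, 0]],
    [1, [0, 0.92, 0], [0, 0, 0]],
    [1, [0, 0.91, 0], [0, 0, 0]],
    [1, [0, 0, 0], [0, 0, 0]],
    [1, [0, 0, 0.4], [0, 0, 0]],
    [1, [0, 0, 0.1], [0, 0, 0]],
    [1, [0, 0, 0.05], [0, 0, 0]],
    [1, [0, 0, 0], [0, 0, 0]],
    [1, [0, 0, 0], [0, 0, 0]],
  ],
)

```text
time: 14.2
position: [0.4659, -0.1046, 0.0443]
tcp_rot: [[0.982, -0.191, -0.0], [-0.191, -0.982, 0.0], [-0.0, -0.0, -1.0]]
wrist_force: [-0.7, 1.2, 1.8]
gripper_width: -0.0
```

```bash
python3 st.py
```

```text
t 14.2 p [ 0.4659 -0.1046  0.0443] q [-0.298  0.356  1.875  0.     0.911 -0.105] F [-0.73  1.21  1.81] w -0.0 yaw -11.03 z [-2.e-04  2.e-04 -1.e+00]
1 [   0.  -165.1  -24.7]
2 [  -0.  -110.1  -24.7]
3 [ -0.1 -55.1 -24.7]
4 [ -0.2  -0.1 -24.7]
```

Request:
play_rows(
  moves=[
    [1, [0, 0, 0.05], [0, 0, 0]],
    [1, [0, 0, 0], [0, 0, 0]],
    [1, [0, 0, 0], [0, 0, 0]],
  ],
)

```text
time: 14.5
position: [0.466, -0.1049, 0.0434]
tcp_rot: [[0.981, -0.192, 0.0], [-0.192, -0.981, 0.0], [0.0, -0.0, -1.0]]
wrist_force: [-0.1, 2.7, 2.3]
gripper_width: 0.0001
```

Keys 3 and 4 both give softly at the raised height. Going back to key 2 to press it.

Request:
play_rows(
  moves=[
    [1, [0, 0, -0.75], [0, 0, 0]],
    [1, [0, -0.92, 0], [0, 0, 0]],
    [1, [0, -0.92, 0], [0, 0, 0]],
    [1, [0, -0.92, 0], [0, 0, 0]],
    [1, [0, -0.92, 0], [0, 0, 0]],
    [1, [0, -0.91, 0], [0, 0, 0]],
    [1, [0, -0.91, 0], [0, 0, 0]],
    [1, [0, 0, 0], [0, 0, 0]],
    [1, [0, 0, 0], [0, 0, 0]],
  ],
)

```text
time: 15.4
position: [0.4869, 0.0028, 0.0582]
tcp_rot: [[0.982, -0.191, -0.0], [-0.191, -0.982, -0.0], [-0.0, 0.0, -1.0]]
wrist_force: [-0.6, 0.5, -0.2]
gripper_width: 0.0001
```

```bash
python3 st.py
```

```text
t 15.4 p [0.4869 0.0028 0.0582] q [-0.069  0.35   1.842 -0.     0.949  0.123] F [-0.57  0.47 -0.21] w 0.0001 yaw -11.01 z [-2.e-04 -2.e-04 -1.e+00]
1 [  0.  -55.7 -10.9]
2 [ -0.1  -0.7 -10.8]
3 [ -0.2  54.3 -10.8]
4 [ -0.3 109.3 -10.8]
```

Request:
play_rows(
  moves=[
    [1, [0, -0.03, 0.5], [0, 0, 0]],
    [1, [0, 0, 0.3], [0, 0, 0]],
    [1, [0, 0, 0.1], [0, 0, 0]],
    [1, [0, 0, 0.1], [0, 0, 0]],
    [1, [0, 0, 0.08], [0, 0, 0]],
    [1, [0, 0, 0], [0, 0, 0]],
    [1, [0, 0, 0], [0, 0, 0]],
  ],
)

```text
time: 16.1
position: [0.4869, 0.0031, 0.0367]
tcp_rot: [[0.981, -0.192, -0.001], [-0.192, -0.981, -0.0], [-0.001, 0.0, -1.0]]
wrist_force: [-4.2, -3.1, 5.7]
gripper_width: -0.0
```

Request:
play_rows(
  moves=[
    [1, [0, 0, 0.05], [0, 0, 0]],
    [1, [0, 0, 0], [0, 0, 0]],
    [1, [0, 0, 0], [0, 0, 0]],
  ],
)

```text
time: 16.4
position: [0.4869, 0.0031, 0.0358]
tcp_rot: [[0.981, -0.192, -0.0], [-0.192, -0.981, -0.0], [-0.0, 0.0, -1.0]]
wrist_force: [-3.9, -2.2, 6.0]
gripper_width: -0.0003
```

Request:
play_rows(
  moves=[
    [1, [0, 0, 0.03], [0, 0, 0]],
    [1, [0, 0, 0], [0, 0, 0]],
    [1, [0, 0, 0], [0, 0, 0]],
  ],
)

```text
time: 16.7
position: [0.487, 0.0031, 0.0353]
tcp_rot: [[0.981, -0.192, -0.0], [-0.192, -0.981, -0.0], [-0.0, 0.0, -1.0]]
wrist_force: [-3.5, -3.2, 7.7]
gripper_width: 0.0002
```

Request:
play_rows(
  moves=[
    [1, [0, 0, 0.02], [0, 0, 0]],
    [1, [0, 0, 0], [0, 0, 0]],
    [1, [0, 0, 0], [0, 0, 0]],
  ],
)

```text
time: 17.0
position: [0.487, 0.0031, 0.0351]
tcp_rot: [[0.981, -0.192, -0.0], [-0.192, -0.981, -0.0], [-0.0, 0.0, -1.0]]
wrist_force: [-6.6, -1.8, 11.3]
gripper_width: 0.0002
```

It has reached the stop: force rose to 11 N and z stopped changing. One slightly firmer nudge, then straight up.

Request:
play_rows(
  moves=[
    [1, [0, 0, 0.02], [0, 0, 0]],
    [1, [0, 0, 0], [0, 0, 0]],
    [1, [0, 0, 0], [0, 0, 0]],
  ],
)

```text
time: 17.3
position: [0.487, 0.0031, 0.0351]
tcp_rot: [[0.981, -0.192, -0.0], [-0.192, -0.981, -0.0], [-0.0, 0.0, -1.0]]
wrist_force: [-8.4, -2.0, 16.6]
gripper_width: -0.0003
```

Request:
play_rows(
  moves=[
    [1, [0, 0, -0.3], [0, 0, 0]],
    [1, [0, 0, -0.7], [0, 0, 0]],
    [1, [0, 0, -0.9], [0, 0, 0]],
    [1, [0, 0, -0.9], [0, 0, 0]],
    [1, [0, 0, -0.9], [0, 0, 0]],
    [1, [0, 0, -0.9], [0, 0, 0]],
    [1, [0, 0, -0.9], [0, 0, 0]],
    [1, [0, 0, 0], [0, 0, 0]],
    [1, [0, 0, 0], [0, 0, 0]],
  ],
)

```text
time: 18.2
position: [0.4869, 0.0035, 0.1437]
tcp_rot: [[0.981, -0.192, -0.0], [-0.192, -0.981, 0.0], [-0.0, -0.0, -1.0]]
wrist_force: [0.0, 0.4, -0.3]
gripper_width: -0.0004
```

```bash
python3 st.py; python3 fit.py | head -6; python3 - <<'E'
from bench import env,cams
from h import *
c=cams.capture("scene"); print([(t[0].round(1).tolist(),t[1].tolist()) for t in sorted(blobs(c,(300,195,412,250)),key=lambda t:t[0][0])])
d=cams.capture("side")
cv2.imwrite("pics/end.png",np.hstack([cv2.resize(k["img"][170:270,270:370+80,::-1],None,fx=2.2*1,fy=2.2) for k in(c,d)]))
im=cv2.resize(c["img"][170:280,270:460,::-1],None,fx=4,fy=4); cv2.imwrite("pics/end_s.png",im)
E
```

```text
t 18.2 p [0.4869 0.0035 0.1437] q [-0.068  0.227  1.772  0.     1.142  0.125] F [ 0.01  0.42 -0.33] w -0.0004 yaw -11.07 z [-2.e-04  1.e-04 -1.e+00]
1 [  0.1 -55.   74.7]
2 [ 0.   0.  74.7]
3 [-0.  55.  74.7]
4 [-1.00e-01  1.10e+02  7.47e+01]
('scene', 'side') [ 0.4995 -0.0271 -0.1948] [ 0.   0.   0.1 -0.   0.  -0.3  0.1 -0.3 -0.   0.3 -0.4  0.2  0.3 -0.1]
('scene',) [ 0.4992 -0.0267 -0.1968] [-0.1  0.1 -0.   0.1  0.  -0.1  0.1 -0.1]
('side',) [ 0.4997 -0.0276 -0.1917] [ 0.1  0.2 -0.3  0.1  0.2 -0.3]
('scene', 'side') [ 0.5    -0.0279 -0.1959] [ 0.1 -0.2  0.1  0.8  0.1 -0.5  0.1 -0.5 -0.2 -0.  -0.5  0.8  0.2 -0.3]
('scene',) [ 0.4999 -0.0276 -0.1996] [-0.1 -0.2 -0.1  0.9  0.  -0.4  0.1 -0.3]
('side',) [ 0.5    -0.0285 -0.1922] [ 0.1 -0.2 -0.3  0.6  0.2 -0.5]
[([321.3, 232.5], [310, 223, 23, 20, 338]), ([346.7, 224.4], [336, 216, 22, 18, 314]), ([370.7, 217.0], [360, 209, 22, 17, 283]), ([393.1, 209.9], [383, 202, 21, 17, 263])]
```

View pics/end_s.png

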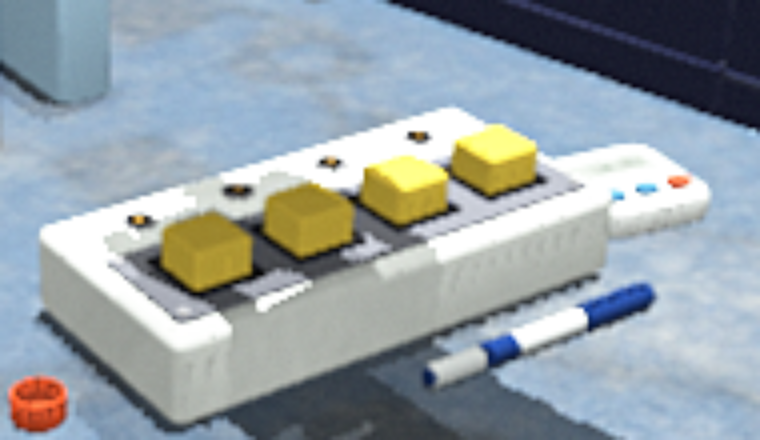

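View pics/end.png

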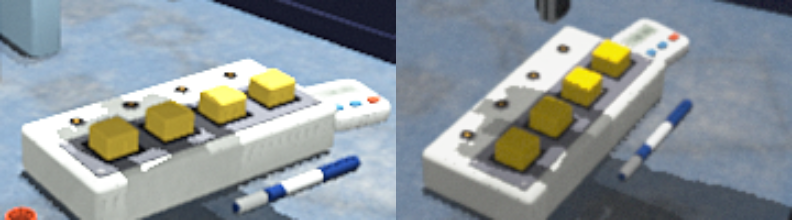

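In the final pictures all four keys stand equally high. Key 2's blob has moved from row 225.7 to 224.4, which fits the raised model. The marker, timer and cap sit where they were, and the tool is clear at z 0.144.

```bash
python3 -c "
from bench import env
print(env.hand_in())"
```

```text
the job is handed in; nothing more can be done
None
```

The latched key was key 2 (second from the left). I pressed it to its stop and let go, and all four keys now stand up. I handed the job in at about 18.5 s of the 48 s allowed.

- **Taps, left to right:** keys 1, 3 and 4 gave softly at 2–3 N at the raised height. Key 2 first touched 4.5 mm lower, with an abrupt 4 N or so.
- **Press:** key 2 went down to its hard stop, about 11 mm below raised. The force rose to about 17 N with no further travel, and then I lifted straight off.
- **Last checks:** in both the scene and side pictures, all four keys fit the raised height to within about 0.4 px. The marker, timer and orange cap look unmoved by eye; I did not measure their positions again. The tool was clear, with wrist force near zero.

**One disagreement:** the shut fingertips really end about 23 mm behind the reported TCP. All three cameras showed this and the first contact height confirmed it. I went by contact for all heights, not the reported TCP.

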